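# Set the watering week dial

## Task

The balcony herbs have just been watered: with a fingertip, flick the spokes of the wooden week dial round clockwise (seen from above), click by click, until the one spoke that carries the upright round-headed pin clicks into place at the dial's fixed pointer, and do not let it go past. Only push the spokes gently; do not grasp, lift or shift the dial, leave everything else on the table where it stands, and finish with the hand clear.

Things in the scene. Friction and masses are not known exactly. Their poses are not given: they have to be found in the camera images.
- dial: the week dial's foot, loose on the table, wood, about 1 kg with the wheel: a disc of 88 mm radius, 12 mm high, with a hub of 40 mm radius up to z = 40 mm. Origin: centre of the foot's underside, on the wheel's upright axis; z up. The pointer is a block on its own -x side (x = -88 to -72 mm, 14 mm wide in y, from the foot up to z = 55 mm).
- wheel (a joint): turn of the wheel, rad, growing clockwise seen from above; 0: pin's spoke at the pointer. Rests (clicks) at multiples of 2 pi / 7 = 0.8976 rad; starts at rest 2, 3 or 4 clicks short (-1.80, -2.69 or -3.59). Full turns are counted: going round the other way does not reach 0. 1 to 3 N on a spoke end moves it, either way; beyond half a click it snaps on to the next rest and stops there.
- hub (a point): centre of the wheel, on its axis, 50 mm above the table. The wheel: a disc of 42 mm radius, z = 43 to 57 mm, with seven equal, level, radial spokes: round bars 10 mm thick, axes at z = 50 mm, ends 69 mm from the wheel's axis, 33 mm of free height below them above the foot; 44 mm free between neighbours at 62 mm from the axis
- spokes (a point): a point above the hub, 57 mm above the table, that turns with the wheel. In the dial's frame spoke k (0: the one with the pin) stands at the angle pi - joint + k * 0.8976, anticlockwise from the dial's +x: at rest one spoke is always at the pointer and, opposite it, the dial's +x lies midway between two spokes
- marker (a point): centre of the 14 mm ball that heads the upright pin at the root of the marked spoke: 34 mm from the wheel's axis, 81 mm above the table (ball top at 88 mm); it turns with the wheel
- pointer (a point): inner tip of the pointer's brass nib: 72 mm from the dial's axis on the dial's -x side, 52 mm above the table
- cube: loose wooden puzzle cube, 57 mm, 0.12 kg, close to the dial on the dial's +y side; origin at the centre of its underside. Bystander
- dish: loose glass dish, 96 mm across, 35 mm high, close to the dial on its -y side; origin at the centre of its underside. Bystander
- mug: loose orange ceramic mug, 82 mm across, 92 mm high; origin at the centre of its underside. Bystander
- bottle: loose steel bottle with closed cap, 70 mm across, 230 mm high; origin at the centre of its underside. Bystander
- remote: loose remote control, 160 x 42 x 18 mm; origin at the centre of its underside. Bystander
- notebook: loose closed notebook, 213 x 150 x 18 mm with a pencil fixed on it; origin at the centre of its underside. Bystander

How it is judged:
By the outcome, as a careful person would: the job done as asked, in the order asked, and still so for the second after the job is handed in, with the robot touching nothing.
It also fails if it takes over 54 s, if anything falls off the work surface, if the arm or the gripper's body presses on something with over 40 N, if the wrist force passes 120 N, or if a joint passes its speed limit or range.

## Robot

A 6-joint arm with a two-finger parallel gripper is mounted at the origin on the work surface. World frame = base frame: x ahead of the robot, y to its left, z up, the work surface at z = 0. Lengths are in m, angles in rad, forces in N, time in s.
With the tool pointing down it reaches from about 0.35 to 0.85 m from the base axis. Payload 8.1 kg.
Tool frame: the origin (TCP) lies at the very end of the fingers, on their centre line; the grasp point (between the pads) lies 19 mm behind it; z points along the fingers, y is the direction in which the jaws open and shut (so a half turn about z gives the same grasp; the last joint's range is limited). The gripper opens to 93 mm and grips with 3 to 60 N. Pads are 15 mm wide; open, the fingers measure 128 mm over their backs; the gripper's body (75 mm by 188 mm) begins 65 mm behind the grasp point.
Start: joints at [-1.39, 0.13, 1.488, -0, 1.523, -0.085], TCP at [0.158, -0.579, 0.219] pointing down, gripper open.
Joint ranges: [-2.96, 2.96], [-0.89, 2.26], [0.02, 2.5], [-1.34, 4.48], [0, 2.73], [-2.66, 2.66]. Speed limits (rad/s): [2.39, 2.39, 2.79, 3.14, 3.14, 3.14].

## Interface

Orientations are given as a rotation vector (axis times angle).
In Python, from plant import * gives the robot as it stands.
- The arm moves only by the tool apply_moves, never from a script. Its argument "commands" is one flat list of numbers, 7 for each row, row after row: the shift along the world's x, y, z in cm, then the turn, a rotation vector about the world's x, y, z in rad, then the finger opening in cm, from 0 to 9.3. A call has 1 to 8 rows; each row shifts and turns the pose as measured when the row begins; what a row does not reach is not made up. A row lasts 1/8 s, in which the tool goes at most 62.5 mm and 10.7 degrees, less where a joint would pass 70% of its speed; a pose out of reach is approached as far as the arm can. A call with a gripper value outside its range is refused whole. The fingers move at their own pace and stop on an object; "squeeze" is the grip in N (left out, the last holds). Time passes only in rows, so rows that do not move let the fingers close. It gives the time, the measured TCP pose, the force and the opening at its end, in the units of the state.
- read_state(): the state, without advancing time (a new reading comes with each control period).
- read_camera(name): name is "scene" or "top"; returns (picture, depth): 480x640x3 uint8, blue, green, red; 480x640 float32, m along the optical axis (not along the pixel's ray), 0 where there is no reading.
- camera_model(name): a dict with "intrinsics" (3x3 intrinsics, pixels), "R" (3x3) and "t" (3): a world point X has camera coordinates R X + t. Camera axes: x right, y down, z forward; pixel columns grow to the right and rows downward; lengths in m; the calibration is good to about 2 mm. A picture is of the moment at which its call begins. camera_model takes no time and is no camera call.
- close_job(): hands the job in, once; it reports no verdict.
Trained networks look in the newest picture that a camera, given by its name, has taken for a name from the list of things; names that differ only in an ending like _2 or _b are one class to them, and where a whole thing is asked for, a point or a joint stands for the part that bears it (a point fixed in the world has none). Each returns a list of dicts, best first, with "conf" (0 to 1); they miss things now and then, are a little off and sometimes report something else, mostly with a low value. They report only what shows in the picture. A call takes as long as a camera call.
- find_in(query, camera): "point" ([x, y, z] in m, in the coordinates of the camera as it stood for that picture, good to about 4 mm: the middle of the surface that is visible of it).
- cut_out(query, camera): "mask" (480x640 bool, what is visible of it).
- spot_point(query, camera): "point" ([x, y, z] in m, in the coordinates of the camera as it stood for that picture, good to about 4 mm: a listed point, or the origin of a listed thing).
The state is a dict: "t": time; "q": joint angles; "dq": joint speeds; "joint_torque": joint torques, N m; "tool_pos": TCP position; "orientation": TCP orientation; "force": force on the tool from outside, world axes, zero at the start; "wrist_torque": the same for the moment, N m; "opening": finger opening in m.
Only numpy, scipy, OpenCV 4.12 (cv2) and the standard library are available. Lean on these libraries where they do the work, as an engineer would, in place of code of your own. Each camera call takes 0.05 s, during which the arm holds its last target. There are 200 camera calls.

## Working session

There is one attempt and no reset: what is moved stays moved. The work goes in short steps, Python scripts to look and compute and a tool call to move; the robot and the scene stay as the last step left them, time stands still between calls to the robot, and variables do not carry over. Pictures are saved under pics/ and viewed, about 8 in all and at most 12, crops included, and the job is handed in when it is done.

Besides the shell and the picture viewer there is one more tool, called after "Emit:" as a command line: name --argument value ..., lists and objects as JSON in quotes. apply_moves: Moves the arm, as the interface text tells. Its arguments: {"type":"object","properties":{"commands":{"type":"array"},"squeeze":{"type":"number"}},"required":["commands"]}

```bash
mkdir -p pics
cat > h.py <<'E'
from plant import *
import numpy as np, cv2
def w(cam,p):
    m=camera_model(cam); return np.array(m["R"]).T@(np.array(p)-np.array(m["t"]))
def px(cam,X):
    m=camera_model(cam); c=np.array(m["R"])@X+np.array(m["t"]); u=np.array(m["intrinsics"])@c; return u[:2]/u[2]
E
python3 - <<'E'
from h import *
for c in ("top","scene"):
    im,d=read_camera(c); cv2.imwrite(f"pics/{c}1.png",im)
    for q in ("hub","marker","pointer","dial","spokes","cube","dish","mug","bottle","remote","notebook"):
        r=spot_point(q,c)
        for e in r[:2]: print(c,q,round(e["conf"],2),w(c,e["point"]).round(3),px(c,w(c,e["point"])).round())
s=read_state(); print(s["t"],s["tool_pos"],s["orientation"],s["opening"])
E
```

```text
top hub 0.6 [ 0.552 -0.054  0.052] [336. 240.]
top marker 0.95 [ 0.588 -0.059  0.087] [338. 225.]
top marker 0.23 [ 0.497  0.387 -0.002] [186. 259.]
top pointer 0.93 [ 0.498 -0.008  0.052] [320. 258.]
top pointer 0.56 [0.664 0.436 0.003] [172. 203.]
top dial 0.95 [ 0.553 -0.056  0.005] [336. 242.]
top dial 0.35 [ 0.497  0.39  -0.003] [185. 259.]
top spokes 0.75 [ 0.549 -0.051  0.058] [335. 241.]
top spokes 0.69 [ 0.498  0.388 -0.001] [185. 259.]
top cube 0.57 [0.637 0.061 0.005] [297. 213.]
top dish 0.57 [ 0.435 -0.175  0.001] [377. 282.]
top mug 0.95 [ 0.497  0.388 -0.001] [185. 259.]
top bottle 0.61 [0.667 0.437 0.005] [172. 202.]
top remote 0.75 [ 0.442 -0.521  0.009] [496. 281.]
top notebook 0.81 [ 0.669 -0.462  0.002] [472. 205.]
top notebook 0.55 [ 0.435 -0.176 -0.001] [377. 282.]
scene hub 0.91 [ 0.557 -0.055  0.049] [292. 240.]
scene hub 0.68 [ 0.558 -0.05   0.056] [293. 238.]
scene marker 0.92 [ 0.59  -0.06   0.077] [295. 245.]
scene pointer 0.61 [ 0.501 -0.01   0.05 ] [298. 219.]
scene dial 0.95 [ 0.555 -0.058 -0.002] [291. 250.]
scene spokes 0.92 [ 0.558 -0.053  0.057] [292. 239.]
scene cube 0.67 [0.637 0.061 0.003] [342. 258.]
scene cube 0.26 [ 0.499 -0.011  0.047] [298. 219.]
scene dish 0.81 [ 0.443 -0.177  0.002] [236. 233.]
scene mug 0.83 [ 0.501  0.389 -0.001] [421. 185.]
scene bottle 0.57 [ 0.671  0.438 -0.003] [466. 223.]
scene remote 0.79 [ 0.448 -0.519 -0.004] [115. 279.]
scene notebook 0.59 [ 0.676 -0.46  -0.002] [161. 343.]
1.2 [ 0.15761343 -0.5789204   0.21862403] [-3.11384893e+00 -4.16261022e-01  3.27949029e-05] 0.09289140164170324
```

View pics/top1.png

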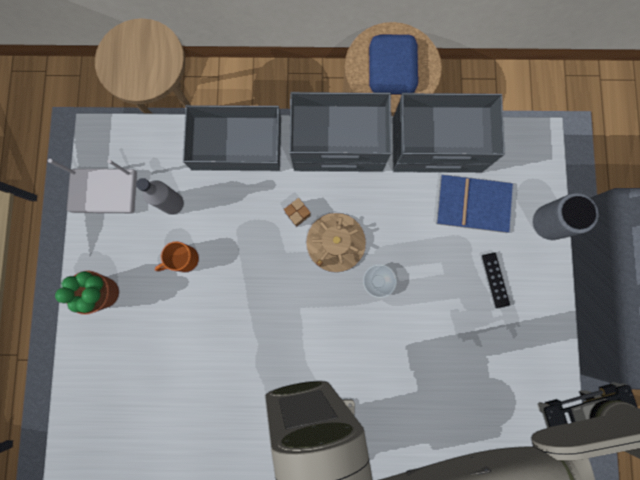

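View pics/scene1.png

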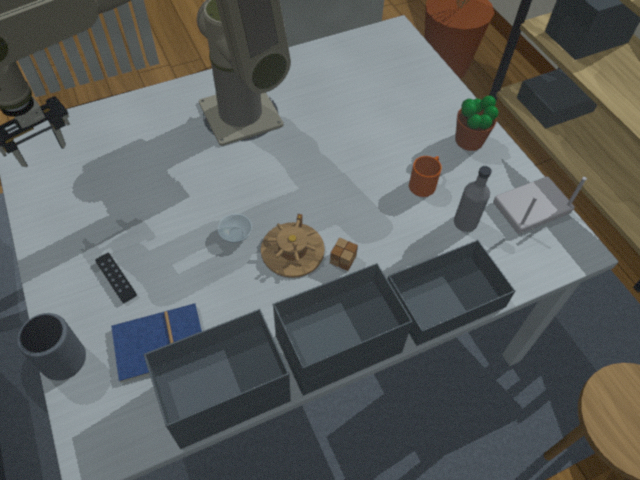

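The top view shows the dial at about (336,242), its pointer lower left at (320,258), and the pinned spoke's ball at (338,225). The cube is upper left of the dial and the dish lower right. The pointer lies at a world angle of about 141° and the marker at about -10°, so the dial is 4 clicks short. I'll close the fingers and go above the gap at about -39°, which is clear of the cube and dish.

Emit:
apply_moves --commands '[2.8, 3, 0, 0, 0, 0.04, 0, 2.8, 3, 0, 0, 0, 0.04, 0, 2.8, 3, 0, 0, 0, 0.04, 0, 2.8, 3, 0, 0, 0, 0.04, 0, 2.8, 3, 0, 0, 0, 0.04, 0, 2.8, 3, 0, 0, 0, 0.04, 0, 2.8, 3, 0, 0, 0, 0.04, 0, 2.8, 3, 0, 0, 0, 0.04, 0]' --squeeze 5

```text
t: 2.2
tool_pos: [0.3854, -0.3332, 0.2191]
orientation: [3.004, 0.913, 0.001]
force: [-1.0, -0.8, 0.4]
opening: 0.0176
```

```bash
cat >> h.py <<'E'
def look(tag=None, n=2):
    R={}
    for c in ("top","scene"):
        for i in range(n):
            im,d=read_camera(c)
            for q in ("hub","marker","pointer","dial"):
                r=spot_point(q,c)
                if r and r[0]["conf"]>.5: R.setdefault(q,[]).append(w(c,r[0]["point"]))
        if tag and c=="scene": cv2.imwrite(f"pics/{tag}.png",cv2.resize(im[150:330,180:420],(800,600),interpolation=cv2.INTER_CUBIC))
    M={k:np.median(v,0) for k,v in R.items()}
    print({k:(M[k].round(3),len(R[k])) for k in M})
    h=(M.get("hub",M["dial"])+M["dial"])/2
    a=lambda k: np.degrees(np.arctan2(*(M[k]-h)[[1,0]]))
    for k in ("marker","pointer"):
        if k in M: print(k,"deg",a(k).round(1),"r",np.hypot(*(M[k]-h)[:2]).round(3))
    s=read_state(); print(s["t"],s["tool_pos"].round(4) if hasattr(s["tool_pos"],"round") else s["tool_pos"],s["orientation"],s["force"],s["opening"])
    return h
E
python3 -c "
from h import *
look('a')"
```

```text
{'hub': (array([ 0.555, -0.056,  0.05 ]), 4), 'marker': (array([ 0.59 , -0.062,  0.082]), 3), 'pointer': (array([ 0.498, -0.008,  0.05 ]), 4), 'dial': (array([ 0.554, -0.055,  0.001]), 4)}
marker deg -9.3 r 0.036
pointer deg 140.0 r 0.074
3.2 [ 0.3845 -0.3343  0.2189] [3.00457177e+00 9.11425441e-01 8.11972296e-04] [-0.22834981  0.14711057 -0.93732029] 0.0004995929229823084
```

View pics/a.png

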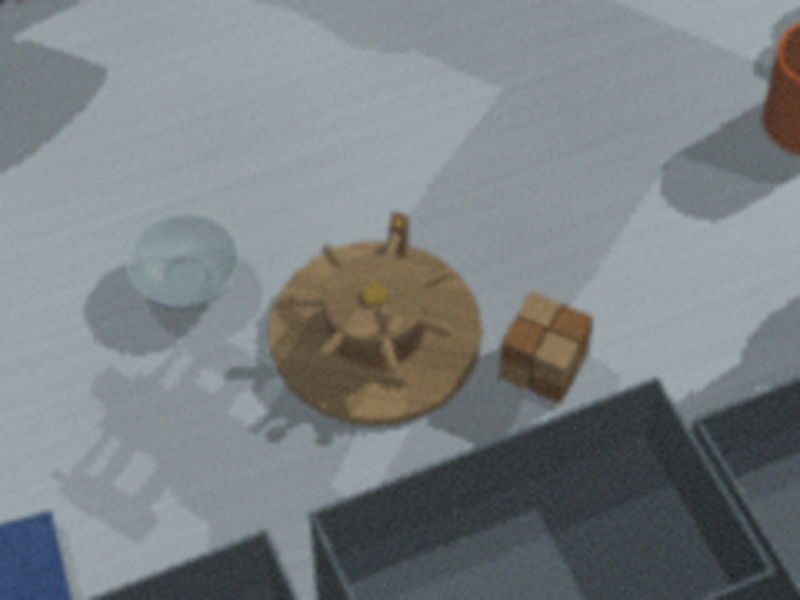

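The crop shows the pointer at (397,235), seven spokes, and a yellow spot at (373,295) that may be a hub cap rather than the pin's ball. I'll mark the candidates before I trust the marker.

Run:
```python
from h import *
h=np.array([.555,-.0555,0]); out=[]
for c in ("scene","top"):
    im,_=read_camera(c); u0=px(c,h+[0,0,.05]).astype(int); B=np.array([40,30]); s=10 if 1 else 8
    cr=im[u0[1]-30:u0[1]+30,u0[0]-20-20:u0[0]+40]; b=cv2.resize(cr,None,fx=5,fy=8 if 0 else 5,interpolation=cv2.INTER_CUBIC); raw=b.copy()
    f=lambda X: tuple(((px(c,X)-(u0-[40,30])+.5)*5).astype(int))
    for k in range(7):
        a=np.radians(140.4-51.43*k); e=np.array([np.cos(a),np.sin(a),0])
        cv2.circle(b,f(h+.034*e+[0,0,.081]),9,(0,0,255) if k!=3 else (0,255,0),1)
        cv2.circle(b,f(h+.069*e+[0,0,.05]),2,(255,0,0),-1)
    out.append(np.hstack([raw,b]))
cv2.imwrite("pics/b.png",np.vstack(out))
```

```text
(no output)
```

View pics/b.png

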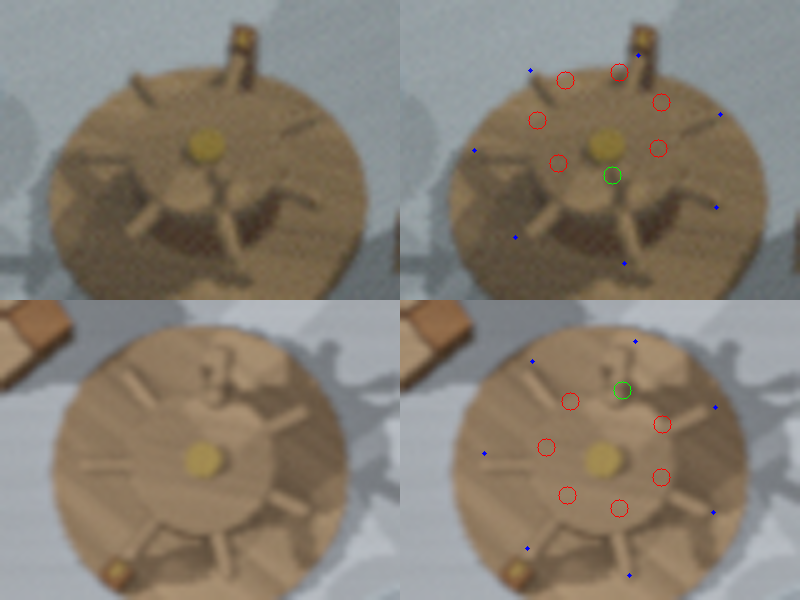

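The ball is at (212,385) in the top view, next to the -14° spoke, so the dial is 4 clicks short. The marks put the hub nearer (0.553, -0.0525).

Emit:
apply_moves --commands '[2.75, 2.95, -1.2, 0, 0, 0.037, 0, 2.75, 2.95, -1.2, 0, 0, 0.037, 0, 2.75, 2.95, -1.2, 0, 0, 0.037, 0, 2.75, 2.95, -1.2, 0, 0, 0.037, 0, 2.75, 2.95, -1.2, 0, 0, 0.037, 0, 2.75, 2.95, -1.2, 0, 0, 0.037, 0, 2.75, 2.95, -1.2, 0, 0, 0.037, 0, 2.75, 2.95, -1.2, 0, 0, 0.037, 0]'

```text
t: 4.3
tool_pos: [0.6104, -0.0932, 0.122]
orientation: [2.83, 1.349, 0.005]
force: [0.6, -0.7, 0.2]
opening: 0.0006
```

Run:
```python
from h import *
s=read_state(); print(s["t"],s["tool_pos"],s["orientation"],s["opening"],s["force"],s["q"])
h=np.array([.553,-.0525]); p=None
for a in range(-39,-105,-7):
    e=h+.067*np.array([np.cos(np.radians(a)),np.sin(np.radians(a))]); print(a,e.round(4),None if p is None else ((e-p)*100).round(2)); p=e
outs=[]
for c in ("scene","top"):
    im,_=read_camera(c); u0=px(c,np.array([.553,-.0525,.05])).astype(int)
    outs.append(cv2.resize(im[u0[1]-40:u0[1]+35,u0[0]-33:u0[0]+33],None,fx=6,fy=6,interpolation=cv2.INTER_CUBIC))
cv2.imwrite("pics/c.png",np.hstack(outs))
```

```text
4.3 [ 0.61036093 -0.09322998  0.12200198] [2.83015234 1.34904133 0.00530745] 0.0006068919280450458 [ 0.56216425 -0.67967044  0.16960107] [-0.23285682  0.23300468  1.55189779 -0.00289992  1.35006784  0.44894925]
-39 [ 0.6051 -0.0947] None
-46 [ 0.5995 -0.1007] [-0.55 -0.6 ]
-53 [ 0.5933 -0.106 ] [-0.62 -0.53]
-60 [ 0.5865 -0.1105] [-0.68 -0.45]
-67 [ 0.5792 -0.1142] [-0.73 -0.37]
-74 [ 0.5715 -0.1169] [-0.77 -0.27]
-81 [ 0.5635 -0.1187] [-0.8  -0.18]
-88 [ 0.5553 -0.1195] [-0.81 -0.08]
-95 [ 0.5472 -0.1192] [-0.82  0.02]
-102 [ 0.5391 -0.118 ] [-0.81  0.12]
```

View pics/c.png

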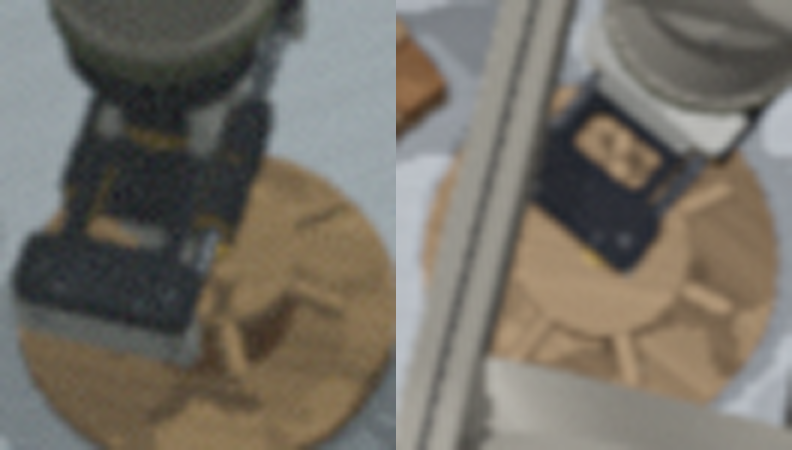

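The scene crop shows the gripper over the gap, and the fingers are hard to tell from the body. I'll check with the depth where the parts lie in the tool frame.

Run:
```python
from h import *
from scipy.spatial.transform import Rotation as Ro
s=read_state(); T=np.array(s["tool_pos"]); R=Ro.from_rotvec(s["orientation"]).as_matrix(); print(R.round(2))
for c in ("scene","top"):
    im,d=read_camera(c); m=camera_model(c); K=np.array(m["intrinsics"])
    v,u=np.mgrid[:480,:640]; P=np.stack([(u-K[0,2])/K[0,0]*d,(v-K[1,2])/K[1,1]*d,d],-1)[d>0]
    W=(P-np.array(m["t"]))@np.array(m["R"]); L=(W-T)@R
    k=(np.abs(L[:,0])<.08)&(np.abs(L[:,1])<.12)&(L[:,2]>-.2)&(L[:,2]<.015); L=L[k]*1000
    for z0 in range(-200,20,20):
        q=L[(L[:,2]>=z0)&(L[:,2]<z0+20)]
        if len(q): print(c,z0,len(q),"x",np.percentile(q[:,0],[2,98]).round(),"y",np.percentile(q[:,1],[2,98]).round())
    print(c,"tcp px",px(c,T),"crop",(px(c,T)-px(c,np.array([.553,-.0525,.05])).astype(int)+[33,40])*6)
```

```text
[[ 0.63  0.78  0.  ]
 [ 0.78 -0.63 -0.  ]
 [ 0.    0.   -1.  ]]
scene -200 99 x [-24.  37.] y [10. 39.]
scene -180 72 x [-27.  38.] y [-7. 39.]
scene -160 28 x [-18.  26.] y [10. 20.]
scene -140 665 x [-30.  36.] y [-83.  96.]
scene -120 459 x [-33.  37.] y [-76.  95.]
scene -100 198 x [-32.  38.] y [-79.  89.]
scene -80 5 x [-4.  3.] y [19. 28.]
scene -60 6 x [-5. 11.] y [ 3. 21.]
scene -40 4 x [10. 12.] y [-1.  4.]
scene tcp px [286.44679289 245.48498904] crop [170.68075735 284.90993424]
top -200 1 x [32. 32.] y [-35. -35.]
top -180 134 x [-37.  32.] y [-43. -27.]
top -160 22 x [-20.  15.] y [-44. -42.]
top -140 409 x [-36.  20.] y [-96. -43.]
top -120 93 x [-38.  28.] y [-94.  -4.]
top -100 11 x [-38.  29.] y [-79. -11.]
top tcp px [350.58541574 215.26692069] crop [291.51249442  97.60152413]
```

The depth confirms that the body starts about 85 mm above the fingertips, clear of the ball at working depth. Lowering into the gap.

Emit:
apply_moves --commands '[-0.5, -0.1, -1.5, 0, 0, 0, 0, 0, 0, -2, 0, 0, 0, 0, 0, 0, -2, 0, 0, 0, 0, 0, 0, -2, 0, 0, 0, 0, 0, 0, -0.8, 0, 0, 0, 0, 0, 0, 0, 0, 0, 0, 0]'

```text
t: 5.25
tool_pos: [0.6005, -0.0979, 0.0318]
orientation: [2.835, 1.342, -0.0]
force: [-0.3, -0.3, 1.1]
opening: 0.0001
```

Emit:
apply_moves --commands '[-0.42, -0.4, 0.1, 0, 0, -0.087, 0, -0.46, -0.36, 0.1, 0, 0, -0.087, 0, -0.49, -0.32, 0, 0, 0, -0.087, 0, -0.51, -0.28, 0, 0, 0, -0.087, 0, -0.54, -0.23, 0, 0, 0, -0.087, 0]'

```text
t: 5.88
tool_pos: [0.5796, -0.1146, 0.0376]
orientation: [3.06, 0.678, 0.009]
force: [1.0, 1.3, -0.7]
opening: 0.0006
```

Emit:
apply_moves --commands '[-0.55, -0.21, 0, 0, 0, -0.087, 0, -0.56, -0.16, 0, 0, 0, -0.087, 0, -0.57, -0.11, 0, 0, 0, -0.087, 0, 0, 0, 0, 0, 0, 0, 0]'

```text
t: 6.38
tool_pos: [0.565, -0.1207, 0.0415]
orientation: [3.119, 0.259, 0.017]
force: [0.2, -0.3, -0.0]
opening: 0.0009
```

```bash
python3 -c "
from h import *
look(n=1)"
```

```text
{'hub': (array([ 0.555, -0.054,  0.047]), 2), 'marker': (array([ 0.561, -0.067,  0.069]), 2), 'pointer': (array([ 0.499, -0.008,  0.049]), 2), 'dial': (array([ 0.548, -0.056,  0.001]), 1)}
marker deg -50.0 r 0.015
pointer deg 138.1 r 0.07
6.875 [ 0.5646 -0.1203  0.0406] [3.11996633 0.25966925 0.01487364] [0.50975981 0.25394897 0.27982275] 0.00044164769924286986
```

Emit:
apply_moves --commands '[0, 0, 3, 0, 0, 0.1, 0, 0, 0, 3, 0, 0, 0.1, 0, 1.2, -2, 3, 0, 0, 0.1, 0, 1.2, -4, 2, 0, 0, 0.1, 0, 1.2, -4, 0, 0, 0, 0.1, 0, 0, 0, 0, 0, 0, 0.1, 0]'

```text
t: 7.62
tool_pos: [0.6005, -0.2223, 0.1537]
orientation: [2.892, 1.203, 0.015]
force: [0.6, 0.8, -0.7]
opening: 0.0006
```

```bash
python3 -c "
from h import *
look(n=2)"
```

```text
{'hub': (array([ 0.556, -0.055,  0.05 ]), 4), 'marker': (array([ 0.571, -0.084,  0.083]), 3), 'pointer': (array([ 0.498, -0.01 ,  0.049]), 4), 'dial': (array([ 0.553, -0.057,  0.002]), 4)}
marker deg -60.6 r 0.033
pointer deg 140.7 r 0.073
8.625 [ 0.6001 -0.2194  0.1535] [2.89345501 1.20140996 0.01469295] [0.41090063 0.58188466 0.08013691] 0.00030994058477732506
```

The first click worked: the marker is at about -61° (-65° expected) and the dial has not moved. Repeating the flick.

Emit:
apply_moves --commands '[0, 4, -1.5, 0, 0, 0, 0, 0, 4, -1.5, 0, 0, 0, 0, 0, 4, -1, 0, 0, 0, 0, 0, 0, 0, 0, 0, 0, 0]'

```text
t: 9.12
tool_pos: [0.5999, -0.0974, 0.1128]
orientation: [2.894, 1.198, 0.016]
force: [-0.1, -0.1, -0.4]
opening: 0.0005
```

Emit:
apply_moves --commands '[0, 0, -2, 0, 0, 0, 0, 0, 0, -2, 0, 0, 0, 0, 0, 0, -2, 0, 0, 0, 0, 0, 0, -1, 0, 0, 0, 0, 0, 0, 0, 0, 0, 0, 0]'

```text
t: 9.75
tool_pos: [0.5988, -0.1011, 0.0366]
orientation: [2.896, 1.192, 0.013]
force: [-0.8, -0.4, 0.5]
opening: 0.0005
```

Emit:
apply_moves --commands '[-0.42, -0.4, 0, 0, 0, -0.087, 0, -0.46, -0.36, 0, 0, 0, -0.087, 0, -0.49, -0.32, 0, 0, 0, -0.087, 0, -0.51, -0.28, 0, 0, 0, -0.087, 0, -0.54, -0.23, 0, 0, 0, -0.087, 0, -0.55, -0.2, 0, 0, 0, -0.087, 0, -0.56, -0.16, 0, 0, 0, -0.087, 0, -0.57, -0.1, 0, 0, 0, -0.087, 0]'

```text
t: 10.75
tool_pos: [0.5624, -0.1252, 0.0427]
orientation: [3.123, 0.094, 0.024]
force: [-0.1, 0.1, -1.0]
opening: 0.0009
```

Emit:
apply_moves --commands '[0, 0, 0, 0, 0, 0, 0, 0, 0.2, 3, 0, 0, 0.12, 0, 0, 0.2, 3, 0, 0, 0.12, 0, 1.2, 0.7, 1, 0, 0, 0.12, 0, 1.2, 0.7, 0, 0, 0, 0.12, 0, 1.2, 0.7, 0, 0, 0, 0.12, 0, 0, 0, 0, 0, 0, 0.1, 0]'

```text
t: 11.62
tool_pos: [0.6029, -0.1012, 0.1197]
orientation: [2.882, 1.21, 0.043]
force: [-0.3, 1.0, 0.0]
opening: 0.0003
```

```bash
python3 -c "
from h import *
look(n=2)"
```

```text
{'hub': (array([ 0.553, -0.055,  0.049]), 4), 'marker': (array([ 0.541, -0.084,  0.08 ]), 4), 'pointer': (array([ 0.499, -0.011,  0.05 ]), 4), 'dial': (array([ 0.553, -0.056, -0.   ]), 3)}
marker deg -112.5 r 0.03
pointer deg 140.4 r 0.07
12.625 [ 0.6015 -0.1015  0.1189] [2.88733673 1.20092022 0.04024332] [ 0.38435313 -0.0355164   0.53798798] 0.0004977263979523813
```

Second click confirmed (marker at -113°). Third flick.

Emit:
apply_moves --commands '[0, 0, -2, 0, 0, 0, 0, 0, 0.1, -2, 0, 0, 0, 0, 0, 0.1, -2, 0, 0, 0, 0, 0, 0, -1.6, 0, 0, 0, 0, 0, 0, 0, 0, 0, 0, 0]'

```text
t: 13.25
tool_pos: [0.5989, -0.0986, 0.0343]
orientation: [2.89, 1.202, 0.034]
force: [-0.3, 0.2, 0.3]
opening: 0.0005
```

Emit:
apply_moves --commands '[-0.42, -0.38, 0, 0, 0, -0.087, 0, -0.46, -0.33, 0, 0, 0, -0.087, 0, -0.49, -0.29, 0, 0, 0, -0.087, 0, -0.51, -0.25, 0, 0, 0, -0.087, 0, -0.54, -0.2, 0, 0, 0, -0.087, 0, -0.55, -0.17, 0, 0, 0, -0.087, 0, -0.56, -0.13, 0, 0, 0, -0.087, 0, -0.57, -0.08, 0, 0, 0, -0.087, 0]'

```text
t: 14.25
tool_pos: [0.5618, -0.1181, 0.0387]
orientation: [3.117, 0.109, 0.04]
force: [-0.7, 0.2, 0.1]
opening: 0.0007
```

Emit:
apply_moves --commands '[0, 0, 0, 0, 0, 0, 0, 0, 0.2, 3, 0, 0, 0.12, 0, 0, 0.2, 3, 0, 0, 0.12, 0, 1.2, 0.7, 1, 0, 0, 0.12, 0, 1.2, 0.7, 0, 0, 0, 0.12, 0, 1.2, 0.6, 0, 0, 0, 0.12, 0, 0, 0, 0, 0, 0, 0.1, 0]'

```text
t: 15.12
tool_pos: [0.6019, -0.0938, 0.1148]
orientation: [2.874, 1.227, 0.058]
force: [-0.8, 1.0, -0.2]
opening: 0.0009
```

```bash
python3 -c "
from h import *
look(n=2)"
```

```text
{'hub': (array([ 0.555, -0.056,  0.05 ]), 4), 'marker': (array([ 0.522, -0.06 ,  0.082]), 4), 'pointer': (array([ 0.5  , -0.01 ,  0.051]), 4), 'dial': (array([ 0.553, -0.055,  0.002]), 4)}
marker deg -171.2 r 0.032
pointer deg 139.8 r 0.07
16.125 [ 0.6006 -0.0941  0.114 ] [2.87931903 1.21727736 0.05617078] [-0.26405099  0.18497618 -0.41302896] 0.0007023948558148169
```

Third click confirmed (marker at about -170°). Last flick.

Emit:
apply_moves --commands '[0, -0.2, -2, 0, 0, 0, 0, 0, 0, -2, 0, 0, 0, 0, 0, 0, -2, 0, 0, 0, 0, 0, 0, -1.2, 0, 0, 0, 0, 0, 0, 0, 0, 0, 0, 0]'

```text
t: 16.75
tool_pos: [0.598, -0.0958, 0.0338]
orientation: [2.882, 1.218, 0.05]
force: [0.1, -0.3, -0.2]
opening: 0.0007
```

Emit:
apply_moves --commands '[-0.42, -0.38, 0, 0, 0, -0.087, 0, -0.46, -0.33, 0, 0, 0, -0.087, 0, -0.49, -0.29, 0, 0, 0, -0.087, 0, -0.51, -0.25, 0, 0, 0, -0.087, 0, -0.54, -0.2, 0, 0, 0, -0.087, 0, -0.55, -0.17, 0, 0, 0, -0.087, 0, -0.56, -0.13, 0, 0, 0, -0.087, 0, -0.57, -0.08, 0, 0, 0, -0.087, 0]'

```text
t: 17.75
tool_pos: [0.5612, -0.1152, 0.0389]
orientation: [3.111, 0.127, 0.055]
force: [1.6, 0.1, -0.4]
opening: 0.0009
```

Emit:
apply_moves --commands '[0, 0, 0, 0, 0, 0, 0, 0, 0, 3, 0, 0, 0, 0, 0, 0, 3, 0, 0, 0, 0, 1, -2, 3, 0, 0, 0, 0, 1, -4, 3, 0, 0, 0, 0, 0, -4, 0, 0, 0, 0, 0, 0, -4, 0, 0, 0, 0, 0, 0, 0, 0, 0, 0, 0, 0]'

```text
t: 18.75
tool_pos: [0.5846, -0.2592, 0.1675]
orientation: [3.106, 0.158, 0.066]
force: [-0.1, 0.6, -0.1]
opening: 0.0004
```

Run:
```python
from h import *
look(n=2)
outs=[]
for c in ("scene","top"):
    im,_=read_camera(c); u0=px(c,np.array([.553,-.0525,.05])).astype(int)
    outs.append(cv2.resize(im[u0[1]-40:u0[1]+40,u0[0]-50:u0[0]+50],None,fx=4,fy=4,interpolation=cv2.INTER_CUBIC))
    for q in ("cube","dish"):
        r=spot_point(q,c)
        if r: print(c,q,r[0]["conf"],w(c,r[0]["point"]).round(3))
cv2.imwrite("pics/d.png",np.hstack(outs))
```

```text
{'hub': (array([ 0.556, -0.055,  0.047]), 4), 'marker': (array([ 0.529, -0.034,  0.08 ]), 4), 'pointer': (array([ 0.498, -0.01 ,  0.05 ]), 4), 'dial': (array([ 0.553, -0.057,  0.001]), 4)}
marker deg 138.6 r 0.034
pointer deg 140.5 r 0.073
19.75 [ 0.5843 -0.2563  0.1667] [3.10742179 0.15892246 0.06383185] [-0.10289694  0.25325723  0.09185201] 0.00021392170757675733
scene cube 0.88 [0.639 0.063 0.002]
scene dish 0.58 [ 0.442 -0.175 -0.   ]
top cube 0.63 [0.634 0.062 0.004]
top dish 0.48 [ 0.437 -0.179  0.001]
```

View pics/d.png

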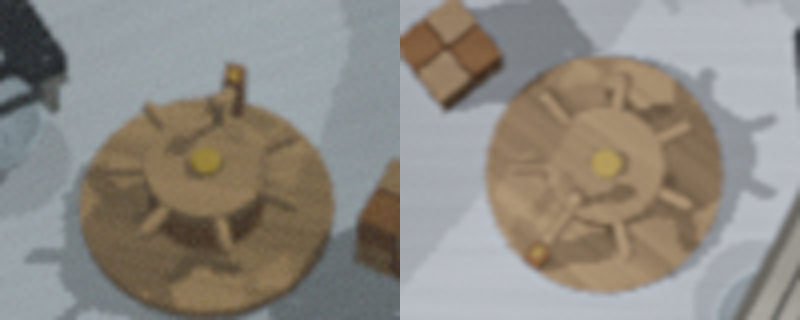

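The ball is at the pointer in both views: (222,105) in the scene view and (573,200) in the top view. Nothing else has moved and the hand is clear.

```bash
python3 -c "
from plant import *
print(close_job())"
```

```text
the job is handed in; nothing more can be done
None
```

The pinned spoke now rests at the dial's pointer, and the job is handed in. The dial started 4 clicks short, so I flicked it clockwise four times with the closed fingertips. I checked the marker after every click.

- **Pin at the pointer:** the marker's last measured angle was 138.6° and the pointer's 140.5°, so they agree within measuring error. Both camera views also show the ball at the pointer.
- **Nothing shifted:** the dial, cube and dish measured within a few millimetres of where they started. I did not measure the mug, bottle, remote or notebook again; the hand never came near them at table height.
- **Force and time:** the readings at the end of each move never exceeded about 2 N. The arm finished at about 20 s of the 54 s allowed, with the hand about 13 cm above the dial's height and 20 cm to the side.

No check failed in the end. One look during the first flick gave a useless marker reading because the gripper blocked the view, so I moved the hand away and measured again.

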